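# Nest two screening cans and hold them in the sprung jig

### The arm

A 7-joint arm with a two-finger parallel gripper is mounted at the origin on the work surface. World frame = base frame: x ahead of the robot, y to its left, z up, the work surface at z = 0. Lengths are in m, angles in rad, forces in N, time in s.
With the tool pointing down it reaches from about 0.4 to 0.85 m from the base axis. Payload 4.4 kg.
Tool frame: the origin (TCP) lies on the centre line of the jaws, within the pads' length; the fingertips stand 14 mm ahead of it and the grasp point (between the pads) lies 5 mm behind it (tip_reach is the distance from the TCP to the fingertips, in m); z points along the fingers, y is the direction in which the jaws open and shut (so a half turn about z gives the same grasp; the last joint's range is limited). The gripper opens to 94 mm and grips with 3 to 60 N. Pads are 16 mm wide; open, the fingers measure 119 mm over their backs; the gripper's body (75 mm by 177 mm) begins 78 mm behind the grasp point.
Start: joints at [-1.181, 0.628, 0.038, 1.517, -0.027, 0.996, -0.02], TCP at [0.286, 0.584, 0.219] pointing down, gripper open.
Joint ranges: [-3.06, 3.06], [-0.37, 2.12], [-1.25, 1.32], [0.18, 2.47], [-1.1, 4.24], [0.23, 1.98], [-2.94, 2.94]. Speed limits (rad/s): [2.57, 2.57, 3.14, 3.14, 3.14, 3.14, 3.14].

### API

Orientations are given as a 3x3 rotation matrix whose columns are the frame's x, y, z axes.
In Python, from bench import * gives the robot as it stands.
- The arm moves only by the tool play_rows, never from a script. Its argument "commands" is a list of rows, each an object of numbers: "jaw": the opening in per cent of the stroke, from 0 (shut) to 100 (fully open); "x", "y", "z": the shift along the world's x, y, z in mm; "yaw": the turn about the world's z in degrees. In form: [{"jaw": .., "x": .., "y": .., "z": .., "yaw": ..}, ...]. A call has 1 to 10 rows; each row shifts and turns the commanded pose from where the row before left it; what a row does not reach is not made up. A row lasts 1/10 s, in which the tool goes at most 50 mm and 8.59 degrees, less where a joint would pass 70% of its speed; a pose out of reach is approached as far as the arm can. A call with a gripper value outside its range is refused whole. The fingers move at their own pace and stop on an object; "force" is the grip in N (left out, the last holds). Time passes only in rows, so rows that do not move let the fingers close. It gives the time, the measured TCP pose, the force and the opening at its end, in the units of the state.
- read_state(): the state, without advancing time (a new reading comes with each control period).
- camera(name): name is "scene" or "side" or "wrist"; returns a dict with "pixels" (384x512x3 uint8, red, green, blue), "z_map" (384x512 float32, m along the optical axis (not along the pixel's ray), 0 where there is no reading), "intrinsics" (3x3 intrinsics, pixels), "xyz" and "attitude" of the camera in the world; the wrist camera has in their place "hand_eye" (4x4, takes a point from camera to tool coordinates, whose origin is the TCP and whose axes are the flange's). Camera axes: x right, y up, looking along -z (the intrinsics and any distortion apply to the point x, -y, -z); pixel columns grow to the right and rows downward; lengths in m; the calibration is good to about 2 mm. The wrist camera is an equidistant fisheye: a pixel r from the principal point sees the ray r / f radians off the axis. A picture is of the moment at which its call begins: read the wrist's pose just before it.
- close_job(): hands the job in, once; it reports no verdict.
The state is a dict: "time": time; "joints": joint angles; "joint_vel": joint speeds; "effort": joint torques, N m; "position": TCP position; "ee_rot": TCP orientation; "ft_force": force on the tool from outside, world axes, zero at the start; "torque": the same for the moment, N m; "gripper_width": finger opening in m.
Only numpy, scipy, OpenCV 4.12 (cv2) and the standard library are available. Lean on these libraries where they do the work, as an engineer would, in place of code of your own. Each camera call takes 0.05 s, during which the arm holds its last target. There are 200 camera calls.

### The job

Lower the copper screening can gently, upright, all the way down inside the green-painted steel one so that the two stand nested on the bench. Then slide the pair squarely into the V jaw of the blue jig and press until the jaw's black pointer stands within the green mark, about 9 newtons (never drive the jaw to the end of its travel), and keep pressing steadily: my colleague will screw the cans together, so finish while still holding them there on the bench. Leave everything else on the bench where it is.

Things in the scene. Friction and masses are not known exactly. Their poses are not given: they have to be found in the camera images.
- outer_can: Steel outer screening can, painted green: straight round can, open at the top, 62 mm outside diameter, 55 mm high, wall 2.5 mm, floor 4 mm thick, 110 to 220 g. Stands upright on the bench. Origin: centre of its underside; z up along its axis.
- inner_can: Copper inner can: same shape, 50 mm outside diameter, 76 mm high, wall 2.5 mm, floor 4 mm, 85 to 165 g. Goes upright into the steel can (3.5 mm clearance all round) onto its floor; its rim is then 80 mm above the bench, its origin 4 mm above the steel can's. Origin: centre of its underside; z up. Starts upright on the bench; the cans may start in either order.
- jig: Blue jig fixed to the bench: housing 70 x 70 mm, 50 mm high, two low feet beside it, in front of it an aluminium V jaw on two rods. Origin: on the bench below the V's apex with the jaw free. Its x axis points from jaw to housing, the direction to press (roughly to the robot's left); the housing spans x = 40 to 110 mm. z up.
- jaw_apex (a point): Middle of the V's bottom line (apex), 25 mm above the bench, moving with the jaw; axes as the jig's. The V opens to -x, 140 degrees between its faces, 56 mm wide, 3 to 47 mm above the bench. The steel can touches both faces when its axis is at x = -33 mm, y = 0. A black pointer on the jaw runs over the jig's top, 52 to 56 mm high, past a white, a green, then a red mark.
- jaw (a joint): How far the sprung jaw is pressed in, m: 0 free, 0.020 end of travel. Spring: 3 N preload at 0 plus 0.6 N per mm (6.6 N at 6 mm, 9 N at 10 mm, 11.4 N at 14 mm); it pushes back when let go. The pointer's end stands in the green mark from 0.006 to 0.014, in white below, in red above.
- spare_cup: Bystander: white plastic cup, 60 mm diameter, 40 mm high; origin at the centre of its underside.
- multimeter: Bystander: yellow multimeter lying flat, 150 x 75 mm, 42 mm high with its dial; origin at the centre of its underside, x along its length.
- screwdriver: Bystander: screwdriver lying on the bench, 190 mm long along its x axis, about 30 mm high; origin near its middle.
- solder_reel: Bystander: orange reel standing flat, 60 mm diameter, 42 mm high; origin at the centre of its underside.
- screw_jar: Bystander: small glass jar with a black cap, 48 mm diameter, 60 mm high; origin at the centre of its underside.
- parts_tray: Bystander: blue tray 110 x 80 mm, 28 mm high; origin at the centre of its underside.

How it is judged:
On the way, in this order (a step that is already met when the one before it is completed fails the run):
1. the copper can stands fully down inside the steel can, on the bench, before the jaw is pressed (horizontal distance between inner_can and outer_can below 0.006 m and z of inner_can in the frame of outer_can between 0.001 and 0.008 m and angle between the z axis of inner_can and the z axis of outer_can, either way round below 0.1 rad and angle between outer_can's own z axis and vertical below 0.1 rad and height (world z) of outer_can below 0.006 m and value of joint jaw below 0.003 m), for 0.2 s.
2. the nested pair is held against the V jaw with the pointer in the green mark, steadily for a second (horizontal distance between inner_can and outer_can below 0.006 m and z of inner_can in the frame of outer_can between 0.001 and 0.008 m and angle between the z axis of inner_can and the z axis of outer_can, either way round below 0.1 rad and value of joint jaw between 0.006 and 0.014 m and contact force between outer_can and jig between 3 and 18 N and height (world z) of outer_can below 0.006 m and angle between outer_can's own z axis and vertical below 0.1 rad and y of outer_can in the frame of jaw_apex between -0.008 and 0.008 m and (contact force between any of the fingers, the arm and outer_can above 2 N or contact force between the fingers and inner_can above 2 N)), for 1 s.
At the end, for the whole second after the job is handed in: Copper can nested in the steel one (axes within 6 mm, 0.1 rad; origin 1 to 8 mm above), steel can upright on the bench, centred in the V within 8 mm, jaw in by 6 to 14 mm with 3 to 18 N on it, all at rest, the robot still pressing with over 2 N (all of step 2 and velocity of joint jaw between -0.01 and 0.01 m/s and linear speed of outer_can below 0.02 m/s and linear speed of inner_can below 0.03 m/s); the arm keeps its last pose, push and grip.
It fails at once if the jaw is driven to the end of its travel (over 18.5 mm) (value of joint jaw above 0.0185 m).
It fails at once if the copper can is dropped into the steel one (faster than 0.5 m/s inside it) (horizontal distance between inner_can and outer_can below 0.012 m and z of inner_can in the frame of outer_can below 0.045 m and linear speed of inner_can above 0.5 m/s).
It fails at once if a bystander is moved more than 30 mm (distance of any of spare_cup, multimeter, screwdriver, solder_reel, screw_jar, parts_tray from where it was at the start of the episode above 0.03 m).
It also fails if it takes over 64 s, if anything falls off the work surface, if the arm or the gripper's body presses on something with over 40 N, if the wrist force passes 120 N, or if a joint passes its speed limit or range.

## Working session

There is one attempt and no reset: what is moved stays moved. The work goes in short steps, Python scripts to look and compute and a tool call to move; the robot and the scene stay as the last step left them, time stands still between calls to the robot, and variables do not carry over. Pictures are saved under pics/ and viewed, about 8 in all and at most 12, crops included, and the job is handed in when it is done.

Besides the shell and the picture viewer there is one more tool, called after "Call:" by a JSON object that holds its "op" and its "data", one argument or row to a line. play_rows: Moves the arm, as the interface text tells. Its arguments: {"type":"object","properties":{"commands":{"type":"array"},"force":{"type":"number"}},"required":["commands"]}

```bash
mkdir -p pics
cat > h.py <<'E'
from bench import *
import numpy as np, cv2
def cloud(c):
    K=np.array(c["intrinsics"]);z=c["z_map"];v,u=np.mgrid[:384,:512]
    P=np.stack([(u-K[0,2])/K[0,0]*z,-(v-K[1,2])/K[1,1]*z,-z],-1)
    R=np.array(c["attitude"]); 
    return P@R.T+np.array(c["xyz"])
def save(c,n): cv2.imwrite(f"pics/{n}.png",c["pixels"][:,:,::-1])
E
python3 - <<'E'
from h import *
for n in("scene","side"):
    c=camera(n);save(c,n);np.save(n+".npy",c,allow_pickle=True)
    print(n,np.shape(c["attitude"]),c["xyz"],c["intrinsics"],[k for k in c], (c["z_map"]>0).mean())
a=cv2.imread("pics/scene.png");b=cv2.imread("pics/side.png")
print(read_state())
E
```

```text
scene (3, 3) [1.085536   0.62562349 0.84637934] [[359.02152709   0.         252.51280605]
 [  0.         359.02152709 195.44460604]
 [  0.           0.           1.        ]] ['pixels', 'z_map', 'intrinsics', 'xyz', 'attitude'] 0.9960581461588541
side (3, 3) [-0.29750104 -0.83637414  0.9024247 ] [[440.57193644   0.         263.89115377]
 [  0.         440.57193644 190.41224699]
 [  0.           0.           1.        ]] ['pixels', 'z_map', 'intrinsics', 'xyz', 'attitude'] 0.9958241780598959
{'time': 0.1, 'joints': array([-1.1807626 ,  0.62924022,  0.03848745,  1.51822229, -0.02698513,
        0.99630652, -0.020008  ]), 'joint_vel': array([ 0.00080987, -0.00408597, -0.00069031, -0.00305451, -0.00132382,
        0.00082587, -0.00094966]), 'effort': array([ 2.84682174e-03, -5.50794303e+01,  1.14727657e+00, -1.87119269e+01,
       -5.21881005e-02,  1.92302617e-02,  6.81595657e-05]), 'position': array([0.28589138, 0.58313401, 0.21867016]), 'ee_rot': array([[-8.97879637e-01,  4.40240494e-01, -6.82139040e-04],
       [ 4.40241019e-01,  8.97878368e-01, -1.51048721e-03],
       [-5.24997455e-05, -1.65654129e-03, -9.99998627e-01]]), 'ft_force': array([-0.58236542,  0.32784579,  0.40901118]), 'torque': array([-0.00114478,  0.03304283, -0.03587251]), 'gripper_width': 0.09382875056196643}
```

View pics/scene.png

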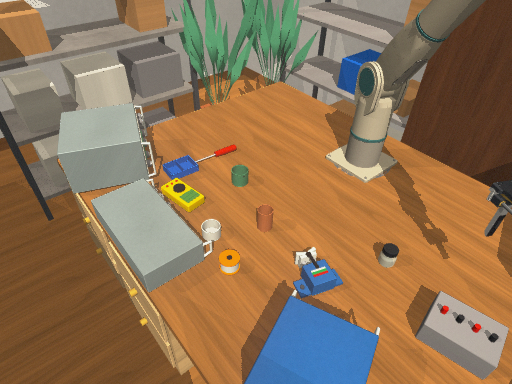

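View pics/side.png

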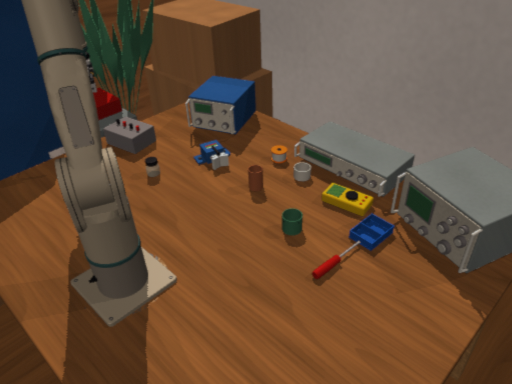

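The scene view shows the green can at about (240,176), the copper can at (264,218) and the jig at (318,272), with its V facing left and up. The side view agrees: green (292,222), copper (256,179), jig (212,155). Next I turn these into positions.

```bash
cat >> h.py <<'E'
def circ(p):
    A=np.c_[2*p,np.ones(len(p))];s=np.linalg.lstsq(A,(p**2).sum(1),rcond=None)[0]
    return s[:2],np.sqrt(s[2]+s[:2]@s[:2])
def masks(im):
    h=cv2.cvtColor(im,cv2.COLOR_RGB2HSV).astype(int);H,S,V=h[...,0],h[...,1],h[...,2]
    return dict(green=(H>65)&(H<95)&(S>100),copper=((H<10)|(H>175))&(S>100),blue=(H>100)&(H<125)&(S>140))
E
python3 - <<'E'
from h import *
for n in("scene","side"):
    c=np.load(n+".npy",allow_pickle=True).item();P=cloud(c);M=masks(c["pixels"])
    ws=(P[...,0]>.2)&(P[...,0]<1.1)&(abs(P[...,1])<.7)
    b=ws&(abs(P[...,2])<.006);print(n,"bench z",np.median(P[b][:,2]))
    for k,top in(("green",.055),("copper",.076)):
        m=(M[k]&ws&(P[...,2]>.01)&(P[...,2]<.1)).astype(np.uint8)
        N,L,S,C=cv2.connectedComponentsWithStats(m)
        for i in range(1,N):
            if S[i,4]<60: continue
            p=P[L==i]; w=p[(p[:,2]>.012)&(p[:,2]<top-.006)]
            print(k,C[i],S[i,4],"zmax",p[:,2].max().round(3),"wallfit",circ(w[:,:2]),"rim",circ(p[p[:,2]>top-.004][:,:2]))
    # objects above bench
    m=(ws&(P[...,2]>.012)&(P[...,2]<.2)).astype(np.uint8)
    N,L,S,C=cv2.connectedComponentsWithStats(m)
    for i in range(1,N):
        if S[i,4]>60:
            p=P[L==i];print(C[i].round(),S[i,4],p.min(0).round(3),p.max(0).round(3),np.median(c["pixels"][L==i],0))
    s=c["pixels"]
    x0,y0=((280,235) if n=="scene" else (185,130))
    cv2.imwrite(f"pics/{n}_jig.png",cv2.resize(s[y0:y0+65,x0:x0+75,::-1],None,fx=5,fy=5,interpolation=cv2.INTER_CUBIC))
a=cv2.imread("pics/scene_jig.png");b=cv2.imread("pics/side_jig.png");cv2.imwrite("pics/jig.png",np.hstack([a,b]))
E
```

```text
scene bench z 0.0005760648550155456
copper [225.152 149.92 ] 125 zmax 0.031 wallfit (array([ 0.40151127, -0.36952888]), np.float64(0.02852264629844072)) rim (array([0., 0.]), np.float64(0.0))
copper [476.09677419 327.66129032] 62 zmax 0.091 wallfit (array([0.4045895 , 0.62649044]), np.float64(0.018635356679513604)) rim (array([0.41765207, 0.6369113 ]), np.float64(0.005347706954026581))
[129. 192.] 14212 [ 0.601 -0.7    0.012] [0.967 0.042 0.186] [170. 177. 164.]
[186. 182.] 1246 [ 0.352 -0.428  0.012] [ 0.723 -0.162  0.047] [191. 151.  30.]
[239. 174.] 291 [ 0.432 -0.224  0.012] [ 0.495 -0.158  0.059] [ 87. 123.  85.]
[264. 216.] 366 [0.515 0.012 0.012] [0.566 0.064 0.08 ] [175. 102.  61.]
[389. 254.] 338 [0.331 0.347 0.012] [0.376 0.392 0.065] [61.5 58.  56. ]
[315. 271.] 1100 [0.508 0.202 0.012] [0.608 0.335 0.059] [ 71.  121.  169.5]
[229. 260.] 376 [0.693 0.066 0.012] [0.751 0.126 0.047] [242. 151.  10.]
[313. 349.] 7900 [0.626 0.327 0.11 ] [0.922 0.559 0.155] [ 64. 123. 190.]
[463. 333.] 4359 [0.345 0.53  0.012] [0.495 0.7   0.093] [182. 171. 162.]
side bench z 0.000163404431957
[... 686 characters left out ...]
0.7   0.092] [62. 56. 54.]
[426. 190.] 15320 [ 0.6   -0.7    0.012] [0.965 0.045 0.185] [111. 106.  97.]
[213. 153.] 512 [0.507 0.202 0.012] [0.618 0.337 0.062] [59. 80. 89.]
[278. 152.] 195 [0.693 0.067 0.012] [0.753 0.13  0.047] [162.  99.  28.]
[151. 166.] 213 [0.325 0.343 0.013] [0.372 0.39  0.065] [79. 67. 53.]
[301. 170.] 222 [ 0.66  -0.069  0.012] [ 0.726 -0.006  0.046] [106.   98.   88.5]
[255. 176.] 329 [0.512 0.011 0.012] [0.566 0.066 0.08 ] [83. 44. 26.]
[347. 198.] 911 [ 0.625 -0.32   0.012] [ 0.721 -0.162  0.047] [117. 110.  14.]
[291. 220.] 436 [ 0.431 -0.223  0.012] [ 0.497 -0.158  0.059] [30. 54. 38.]
[354. 244.] 805 [ 0.349 -0.425  0.012] [ 0.66  -0.336  0.032] [25. 35. 74.]
```

View pics/jig.png

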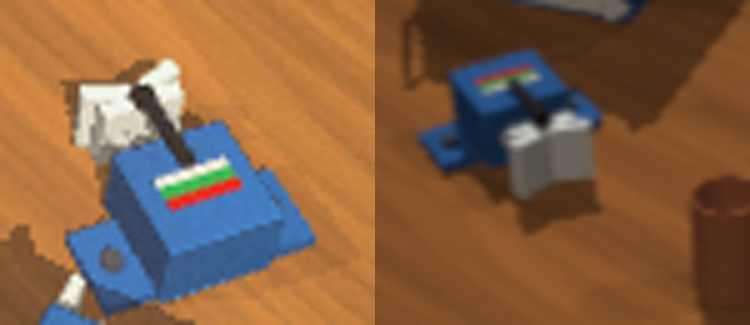

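Run:
```python
from h import *
T=[];W=[]
for n in("scene","side"):
    c=np.load(n+".npy",allow_pickle=True).item();P=cloud(c);M=masks(c["pixels"]);im=c["pixels"].astype(int)
    r=(P[...,0]>.49)&(P[...,0]<.63)&(P[...,1]>.19)&(P[...,1]<.345)
    sat=im.max(-1)-im.min(-1)
    t=r&(P[...,2]>.047)&(P[...,2]<.054)&(sat>50)
    p=P[t];print(n,"top z",np.median(p[:,2]),t.sum(),cv2.minAreaRect(p[:,:2].astype(np.float32)*1000))
    T.append(p)
    j=r&(P[...,2]>.01)&(P[...,2]<.047)&(sat<45)&(P[...,1]<.26)
    p=P[j];print(" jaw",j.sum(),p.min(0).round(3),p.max(0).round(3));W.append(p)
    if n=="side":
        h=cv2.cvtColor(c["pixels"],cv2.COLOR_RGB2HSV)
    for k,m in dict(red=(im[...,0]>1.8*im[...,2])&(im[...,0]>1.8*im[...,1]),grn=(im[...,1]>1.3*im[...,0])&(im[...,1]>1.3*im[...,2])).items():
        q=P[m&t]; print(" ",k,len(q),q.mean(0).round(4) if len(q) else "")
    d=r&(P[...,2]>.049)&(im.max(-1)<75)&(P[...,1]<.3)&(P[...,2]<.062)
    print(" ptr",P[d][:,:2].min(0),P[d][:,:2].max(0),d.sum())
p=np.vstack(T)[:,:2].astype(np.float32)*1000
print("both",cv2.minAreaRect(p))
w=np.vstack(W);w=w[w[:,1]<.245];np.save("jaw.npy",w)
for x in np.arange(.5,.62,.006):
    q=w[(w[:,0]>=x)&(w[:,0]<x+.006)]
    if len(q)>3: print(round(x+.003,3),len(q),np.percentile(q[:,1],[5,25,50]).round(4))
```

```text
scene top z 0.050458229178755976 473 ((560.3233032226562, 279.70391845703125), (96.65544891357422, 69.96729278564453), 72.2512435913086)
 jaw 200 [0.512 0.202 0.01 ] [0.59  0.259 0.047]
  red 27 [0.5659 0.2984 0.0511]
  grn 34 [0.5624 0.2906 0.0513]
 ptr [0.54044412 0.22527945] [0.56423152 0.28118899] 55
side top z 0.050657045298088677 119 ((563.14501953125, 291.89434814453125), (70.276611328125, 66.89772033691406), 73.56500244140625)
 jaw 175 [0.507 0.202 0.01 ] [0.587 0.259 0.047]
  red 3 [0.5654 0.3015 0.0515]
  grn 0 
 ptr [0.53879522 0.22692914] [0.55887929 0.2779935 ] 28
both ((560.3233032226562, 279.70391845703125), (96.65544891357422, 69.96729278564453), 72.2512435913086)
0.509 11 [0.2204 0.2228 0.2275]
0.515 23 [0.2186 0.2208 0.2233]
0.521 20 [0.2205 0.2233 0.2252]
0.527 23 [0.2192 0.2237 0.2289]
0.533 23 [0.2205 0.2216 0.2242]
0.539 23 [0.2179 0.2224 0.2262]
0.545 28 [0.2157 0.2203 0.2291]
0.551 32 [0.2107 0.2152 0.219 ]
0.557 42 [0.2055 0.2096 0.2147]
0.563 51 [0.2033 0.21   0.2141]
0.569 52 [0.2072 0.211  0.2227]
```

Call:
{"op": "play_rows", "data": {
  "commands": [
    {"jaw":100,"x":17,"y":-36,"z":0,"yaw":0.9},
    {"jaw":100,"x":17,"y":-36,"z":0,"yaw":0.9},
    {"jaw":100,"x":17,"y":-36,"z":0,"yaw":0.9},
    {"jaw":100,"x":17,"y":-36,"z":0,"yaw":0.9},
    {"jaw":100,"x":17,"y":-36,"z":0,"yaw":0.9},
    {"jaw":100,"x":17,"y":-36,"z":0,"yaw":0.9},
    {"jaw":100,"x":17,"y":-36,"z":0,"yaw":0.9},
    {"jaw":100,"x":17,"y":-36,"z":0,"yaw":0.9},
    {"jaw":100,"x":17,"y":-36,"z":0,"yaw":0.9},
    {"jaw":100,"x":17,"y":-36,"z":0,"yaw":0.9}
  ],
  "force": 30
}}

```text
time: 1.1
position: [0.4564, 0.222, 0.2193]
ee_rot: [[-0.956, 0.294, -0.0], [0.294, 0.956, -0.0], [0.0, -0.0, -1.0]]
ft_force: [0.8, 1.0, 0.2]
gripper_width: 0.0944
```

Call:
{"op": "play_rows", "data": {
  "commands": [
    {"jaw":100,"x":17,"y":-37,"z":0,"yaw":0},
    {"jaw":100,"x":17,"y":-37,"z":0,"yaw":0},
    {"jaw":100,"x":17,"y":-37,"z":0,"yaw":0},
    {"jaw":100,"x":17,"y":-37,"z":0,"yaw":0},
    {"jaw":100,"x":17,"y":-37,"z":0,"yaw":0},
    {"jaw":100,"x":0,"y":0,"z":-20,"yaw":0},
    {"jaw":100,"x":0,"y":0,"z":-20,"yaw":0},
    {"jaw":100,"x":0,"y":0,"z":0,"yaw":0},
    {"jaw":100,"x":0,"y":0,"z":0,"yaw":0}
  ]
}}

```text
time: 2.0
position: [0.5408, 0.0388, 0.1794]
ee_rot: [[-0.956, 0.294, -0.001], [0.294, 0.956, -0.0], [0.001, -0.0, -1.0]]
ft_force: [-0.1, -0.0, 0.2]
gripper_width: 0.094
```

```bash
cat >> h.py <<'E'
def wcloud():
    s=read_state();c=camera("wrist");K=np.array(c["intrinsics"]);z=c["z_map"].astype(float);v,u=np.mgrid[:384,:512]
    x=(u-K[0,2])/K[0,0];y=(v-K[1,2])/K[1,1];th=np.hypot(x,y)
    k=np.tan(np.minimum(th,1.5))/np.maximum(th,1e-9)
    P=np.stack([x*k*z,-y*k*z,-z],-1);H=np.array(c["hand_eye"])
    P=P@H[:3,:3].T+H[:3,3];P=P@np.array(s["ee_rot"]).T+np.array(s["position"])
    P[z==0]=np.nan
    return c,P,s
E
python3 - <<'E'
from h import *
c,P,s=wcloud();save(c,"w1");np.save("w1.npy",P)
print(s["position"],np.degrees(np.arctan2(s["ee_rot"][1,1],s["ee_rot"][0,1])),s["ee_rot"][:,2],s["ft_force"],s["time"],c["hand_eye"],c["intrinsics"])
m=masks(c["pixels"])
d=np.hypot(P[...,0]-.54,P[...,1]-.0385)
p=P[(d<.05)&(P[...,2]>.03)&(P[...,2]<.1)];print(len(p),p.min(0),p.max(0))
q=p[(p[:,2]>.070)&(p[:,2]<.082)];print("rim",len(q),circ(q[:,:2]),np.median(q[:,2]))
E
```

```text
[0.54083379 0.03877794 0.17940147] 72.89833138371715 [-1.07772024e-03 -5.53528390e-05 -9.99999418e-01] [-0.08890693 -0.00523153  0.20317552] 2.0 [[ 5.17208942e-05  9.68815212e-01  2.47784348e-01  7.30951349e-02]
 [ 9.99999824e-01  9.62713889e-05 -5.85146207e-04 -3.25586610e-04]
 [-5.90753089e-04  2.47784335e-01 -9.68815036e-01 -1.64718126e-01]
 [ 0.00000000e+00  0.00000000e+00  0.00000000e+00  1.00000000e+00]] [[297.31863964   0.         256.27365795]
 [  0.         297.31863964 189.18489622]
 [  0.           0.           1.        ]]
1386 [0.51502068 0.01318431 0.0300671 ] [0.56467582 0.06257028 0.07719174]
rim 530 (array([0.53961393, 0.03788277]), np.float64(0.0234758416683226)) 0.07516189492305034
```

View pics/w1.png

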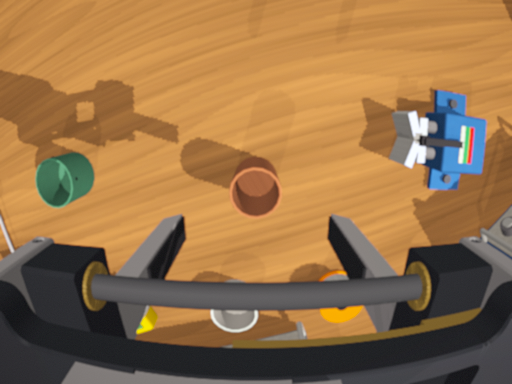

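The wrist view puts the copper can centred between the fingers at (255,188), the green can at (65,180) and the jig at (460,145). I'll go down and grip.

Call:
{"op": "play_rows", "data": {
  "commands": [
    {"jaw":100,"x":-1,"y":-1,"z":-28,"yaw":0},
    {"jaw":100,"x":0,"y":0,"z":-30,"yaw":0},
    {"jaw":100,"x":0,"y":0,"z":-30,"yaw":0},
    {"jaw":100,"x":0,"y":0,"z":-20,"yaw":0},
    {"jaw":100,"x":0,"y":0,"z":0,"yaw":0},
    {"jaw":60,"x":0,"y":0,"z":0,"yaw":0},
    {"jaw":50,"x":0,"y":0,"z":0,"yaw":0},
    {"jaw":40,"x":0,"y":0,"z":0,"yaw":0},
    {"jaw":40,"x":0,"y":0,"z":0,"yaw":0},
    {"jaw":40,"x":0,"y":0,"z":0,"yaw":0}
  ],
  "force": 30
}}

```text
time: 3.05
position: [0.5404, 0.0377, 0.0721]
ee_rot: [[-0.956, 0.294, 0.001], [0.294, 0.956, 0.0], [-0.001, 0.0, -1.0]]
ft_force: [0.7, -0.1, -0.6]
gripper_width: 0.0576
```

Run:
```python
from h import *
P=np.load("w1.npy");im=cv2.imread("pics/w1.png")[:,:,::-1].astype(int)
r=(P[...,0]>.49)&(P[...,0]<.64)&(P[...,1]>.19)&(P[...,1]<.36)
sat=im.max(-1)-im.min(-1)
t=r&(P[...,2]>.045)&(P[...,2]<.054)&(sat>50)
p=P[t];print("top",t.sum(),np.median(p[:,2]),cv2.minAreaRect(p[:,:2].astype(np.float32)*1000))
for k,m in dict(red=(im[...,0]>1.8*im[...,2])&(im[...,0]>1.8*im[...,1]),grn=(im[...,1]>1.3*im[...,0])&(im[...,1]>1.3*im[...,2])).items():
    q=P[m&t]; print(k,len(q),q.mean(0).round(4) if len(q) else "")
d=np.hypot(P[...,0]-.463,P[...,1]+.191)
q=P[(d<.045)&(P[...,2]>.049)&(P[...,2]<.062)];print("green rim",len(q),circ(q[:,:2]),q[:,:2].min(0),q[:,:2].max(0),np.median(q[:,2]))
for o,n in((0,"scene"),(0,"side")):
    c=np.load(n+".npy",allow_pickle=True).item();P=cloud(c);d=np.hypot(P[...,0]-.463,P[...,1]+.191)
    q=P[(d<.045)&(P[...,2]>.052)&(P[...,2]<.062)];print(n,"green rim",len(q),circ(q[:,:2]),q[:,:2].min(0),q[:,:2].max(0))
    q=P[(d<.045)&(P[...,2]>.012)&(P[...,2]<.05)&(d>.026)];print(n,"wall",len(q),circ(q[:,:2]))
```

```text
top 2099 0.04959841069967483 ((563.2473754882812, 291.48541259765625), (71.00518035888672, 70.2125015258789), 72.48978424072266)
red 88 [0.5659 0.2993 0.0504]
grn 108 [0.5637 0.292  0.0504]
green rim 456 (array([ 0.46311777, -0.19109703]), np.float64(0.029518830768220303)) [ 0.43240079 -0.22273975] [ 0.49361329 -0.15996607] 0.05333334214245336
scene green rim 43 (array([ 0.46347516, -0.19169031]), np.float64(0.02983415599771382)) [ 0.43170629 -0.22235091] [ 0.49327018 -0.16166113]
scene wall 223 (array([ 0.46328296, -0.19184015]), np.float64(0.029827566256161217))
side green rim 66 (array([ 0.46256795, -0.19061894]), np.float64(0.030044381799988144)) [ 0.43097574 -0.22228221] [ 0.49518775 -0.15937199]
side wall 342 (array([ 0.46297995, -0.19053465]), np.float64(0.029883417525617156))
```

Call:
{"op": "play_rows", "data": {
  "commands": [
    {"jaw":40,"x":0,"y":0,"z":0,"yaw":0},
    {"jaw":40,"x":0,"y":0,"z":0,"yaw":0},
    {"jaw":40,"x":0,"y":0,"z":0,"yaw":0},
    {"jaw":40,"x":0,"y":0,"z":0,"yaw":0},
    {"jaw":40,"x":0,"y":0,"z":10,"yaw":0},
    {"jaw":40,"x":0,"y":0,"z":20,"yaw":0},
    {"jaw":40,"x":0,"y":0,"z":30,"yaw":0},
    {"jaw":40,"x":0,"y":0,"z":20,"yaw":0},
    {"jaw":40,"x":0,"y":0,"z":0,"yaw":0},
    {"jaw":40,"x":0,"y":0,"z":0,"yaw":0}
  ],
  "force": 30
}}

```text
time: 4.05
position: [0.5399, 0.0376, 0.1515]
ee_rot: [[-0.956, 0.294, 0.0], [0.294, 0.956, 0.0], [-0.0, 0.0, -1.0]]
ft_force: [-0.0, -0.3, -1.2]
gripper_width: 0.0489
```

Call:
{"op": "play_rows", "data": {
  "commands": [
    {"jaw":40,"x":-5,"y":-14,"z":0,"yaw":0},
    {"jaw":40,"x":-9,"y":-27,"z":0,"yaw":0},
    {"jaw":40,"x":-9,"y":-27,"z":0,"yaw":0},
    {"jaw":40,"x":-10,"y":-30,"z":0,"yaw":0},
    {"jaw":40,"x":-10,"y":-30,"z":0,"yaw":0},
    {"jaw":40,"x":-10,"y":-30,"z":0,"yaw":0},
    {"jaw":40,"x":-10,"y":-30,"z":0,"yaw":0},
    {"jaw":40,"x":-9,"y":-27,"z":0,"yaw":0},
    {"jaw":40,"x":-5,"y":-14,"z":0,"yaw":0},
    {"jaw":40,"x":0,"y":0,"z":0,"yaw":0}
  ]
}}

```text
time: 5.05
position: [0.4603, -0.1945, 0.1504]
ee_rot: [[-0.954, 0.3, -0.003], [0.3, 0.954, -0.001], [0.003, -0.002, -1.0]]
ft_force: [0.3, 0.8, 0.1]
gripper_width: 0.0488
```

Run:
```python
from h import *
c,P,s=wcloud();save(c,"w2");g=s["position"];print(g,s["ft_force"],s["time"])
d=np.hypot(P[...,0]-g[0],P[...,1]-g[1])
q=P[(d<.032)&(abs(P[...,2]-g[2])<.012)];print("wrist cu rim?",len(q),circ(q[:,:2]),np.percentile(q,[2,98],axis=0))
pics=[]
for n in("scene","side"):
    c=camera(n);P=cloud(c);M=masks(c["pixels"])
    d=np.hypot(P[...,0]-.463,P[...,1]+.191)
    w=P[(d<.04)&(P[...,2]>.088)&(P[...,2]<.125)];print(n,"cu",len(w),w[:,2].min())
    for a,b in((.088,.105),(.105,.125)):
        q=w[(w[:,2]>a)&(w[:,2]<b)];print("  ",circ(q[:,:2]),len(q))
    w=P[(d<.04)&(d>.02)&(P[...,2]>.012)&(P[...,2]<.05)];print("  green",circ(w[:,:2]),len(w))
    q=P[(d<.04)&(P[...,2]>.062)&(P[...,2]<.1)];print("  cu bottom",np.percentile(q[:,2],1))
    x,y=((200,100) if n=="scene" else (245,150))
    pics.append(cv2.resize(c["pixels"][y:y+100,x:x+90,::-1],None,fx=4,fy=4,interpolation=cv2.INTER_CUBIC))
cv2.imwrite("pics/ab.png",np.hstack(pics))
```

```text
[ 0.4602983  -0.19453161  0.15036099] [0.25246892 0.83277771 0.05664232] 5.05
wrist cu rim? 2775 (array([ 0.45839435, -0.19414907]), np.float64(0.024060890393382252)) [[ 0.43545041 -0.21855222  0.13906689]
 [ 0.4825915  -0.16485168  0.16039374]]
scene cu 120 0.08831988839009597
   (array([ 0.46191264, -0.19033442]), np.float64(0.02270131579395012)) 52
   (array([ 0.46206757, -0.19120496]), np.float64(0.02253381352129301)) 68
  green (array([ 0.4635689 , -0.19219367]), np.float64(0.02973977833229575)) 227
  cu bottom 0.07807281405919647
side cu 172 0.08800618622012912
   (array([ 0.46054175, -0.19020873]), np.float64(0.023036975965916622)) 76
   (array([ 0.46147653, -0.1898215 ]), np.float64(0.02393063343623356)) 96
  green (array([ 0.46295482, -0.19046197]), np.float64(0.029655078589794555)) 315
  cu bottom 0.07902754437372543
```

View pics/ab.png

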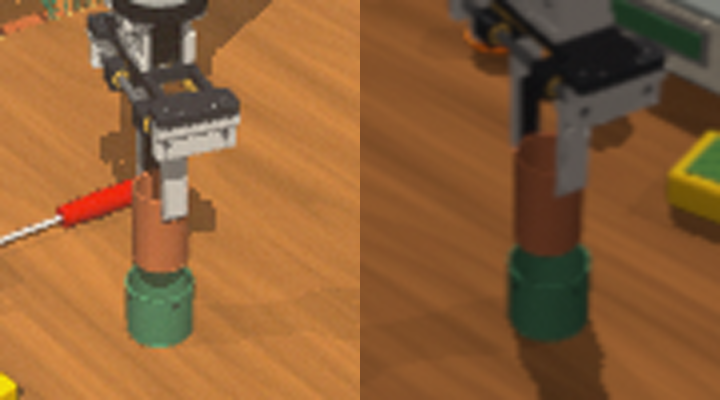

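The copper can hangs just above the green one in both crops: scene (160,230) over (160,305), side (548,195) over (548,290). The arm hadn't settled yet, so I'll nudge it and re-measure.

Call:
{"op": "play_rows", "data": {
  "commands": [
    {"jaw":40,"x":0,"y":0,"z":-10,"yaw":0},
    {"jaw":40,"x":0,"y":0,"z":0,"yaw":0},
    {"jaw":40,"x":0,"y":0,"z":0,"yaw":0},
    {"jaw":40,"x":0,"y":0,"z":0,"yaw":0}
  ]
}}

```text
time: 5.6
position: [0.4633, -0.1909, 0.1414]
ee_rot: [[-0.956, 0.293, -0.0], [0.293, 0.956, 0.0], [0.0, 0.0, -1.0]]
ft_force: [0.5, -0.1, -0.9]
gripper_width: 0.049
```

Run:
```python
from h import *
s=read_state();g=s["position"];print(g,s["ft_force"],s["time"])
for n in("scene","side"):
    c=camera(n);P=cloud(c)
    d=np.hypot(P[...,0]-.463,P[...,1]+.191)
    q=P[(d<.04)&(P[...,2]>.075)&(P[...,2]<.12)]
    print(n,"cu",circ(q[:,:2]),len(q))
    w=P[(d<.04)&(d>.02)&(P[...,2]>.012)&(P[...,2]<.05)];print("  green",circ(w[:,:2]),len(w))
```

```text
[ 0.46328035 -0.19089691  0.1414075 ] [ 0.52895641 -0.10848705 -0.91998649] 5.6
scene cu (array([ 0.46331178, -0.19043789]), np.float64(0.023574639800496667)) 147
  green (array([ 0.46340937, -0.19195141]), np.float64(0.029576674070482745)) 193
side cu (array([ 0.46328484, -0.1890162 ]), np.float64(0.024390259173936623)) 229
  green (array([ 0.46260671, -0.19053671]), np.float64(0.02954232371176024)) 282
```

Call:
{"op": "play_rows", "data": {
  "commands": [
    {"jaw":40,"x":0,"y":-1,"z":-5,"yaw":0},
    {"jaw":40,"x":0,"y":0,"z":-6,"yaw":0},
    {"jaw":40,"x":0,"y":0,"z":-6,"yaw":0},
    {"jaw":40,"x":0,"y":0,"z":-6,"yaw":0},
    {"jaw":40,"x":0,"y":0,"z":-6,"yaw":0},
    {"jaw":40,"x":0,"y":0,"z":0,"yaw":0}
  ]
}}

```text
time: 6.3
position: [0.4624, -0.1921, 0.1115]
ee_rot: [[-0.956, 0.294, -0.002], [0.294, 0.956, 0.001], [0.002, 0.0, -1.0]]
ft_force: [-0.1, -0.0, 0.2]
gripper_width: 0.0491
```

Call:
{"op": "play_rows", "data": {
  "commands": [
    {"jaw":40,"x":0,"y":0,"z":-6,"yaw":0},
    {"jaw":40,"x":0,"y":0,"z":-6,"yaw":0},
    {"jaw":40,"x":0,"y":0,"z":-6,"yaw":0},
    {"jaw":40,"x":0,"y":0,"z":-6,"yaw":0},
    {"jaw":40,"x":0,"y":0,"z":-4,"yaw":0},
    {"jaw":40,"x":0,"y":0,"z":-2,"yaw":0},
    {"jaw":40,"x":0,"y":0,"z":0,"yaw":0},
    {"jaw":40,"x":0,"y":0,"z":0,"yaw":0}
  ]
}}

```text
time: 7.1
position: [0.4632, -0.1924, 0.0826]
ee_rot: [[-0.956, 0.294, 0.0], [0.294, 0.956, -0.0], [-0.0, -0.0, -1.0]]
ft_force: [0.2, -0.2, -0.7]
gripper_width: 0.0489
```

Call:
{"op": "play_rows", "data": {
  "commands": [
    {"jaw":40,"x":0,"y":0,"z":-2,"yaw":0},
    {"jaw":40,"x":0,"y":0,"z":-2,"yaw":0},
    {"jaw":40,"x":0,"y":0,"z":-1,"yaw":0},
    {"jaw":40,"x":0,"y":0,"z":-1,"yaw":0},
    {"jaw":40,"x":0,"y":0,"z":0,"yaw":0},
    {"jaw":40,"x":0,"y":0,"z":0,"yaw":0}
  ]
}}

```text
time: 7.7
position: [0.4631, -0.1923, 0.0765]
ee_rot: [[-0.956, 0.294, -0.0], [0.294, 0.956, 0.0], [0.0, 0.0, -1.0]]
ft_force: [-0.6, -0.3, -0.5]
gripper_width: 0.0489
```

Call:
{"op": "play_rows", "data": {
  "commands": [
    {"jaw":40,"x":0,"y":0,"z":-1,"yaw":0},
    {"jaw":40,"x":0,"y":0,"z":0,"yaw":0},
    {"jaw":40,"x":0,"y":0,"z":0,"yaw":0}
  ]
}}

```text
time: 8.0
position: [0.4632, -0.1924, 0.0757]
ee_rot: [[-0.956, 0.294, 0.0], [0.294, 0.956, -0.0], [-0.0, -0.0, -1.0]]
ft_force: [-0.1, 0.1, 3.4]
gripper_width: 0.049
```

Call:
{"op": "play_rows", "data": {
  "commands": [
    {"jaw":40,"x":1,"y":5,"z":0,"yaw":0},
    {"jaw":40,"x":2,"y":10,"z":0,"yaw":0},
    {"jaw":40,"x":2.3,"y":14.5,"z":0,"yaw":0},
    {"jaw":40,"x":2.3,"y":14.5,"z":0,"yaw":0},
    {"jaw":40,"x":2.3,"y":14.5,"z":0,"yaw":0},
    {"jaw":40,"x":2.3,"y":14.5,"z":0,"yaw":0},
    {"jaw":40,"x":1,"y":5,"z":0,"yaw":0},
    {"jaw":40,"x":0,"y":0,"z":0,"yaw":0}
  ]
}}

```text
time: 8.8
position: [0.4769, -0.1126, 0.0757]
ee_rot: [[-0.956, 0.292, 0.001], [0.292, 0.956, 0.001], [-0.001, 0.001, -1.0]]
ft_force: [1.2, 0.8, 5.6]
gripper_width: 0.0488
```

Run:
```python
from h import *
s=read_state();g=s["position"];print(g,s["ft_force"],s["time"])
pics=[]
for n in("scene","side"):
    c=camera(n);P=cloud(c)
    d=np.hypot(P[...,0]-g[0],P[...,1]-g[1])
    w=P[(d<.045)&(d>.02)&(P[...,2]>.012)&(P[...,2]<.05)];print(n,"green",circ(w[:,:2]),len(w))
    w=P[(d<.045)&(P[...,2]>.062)&(P[...,2]<.076)];print("  cu+fingers",circ(w[:,:2]),len(w))
    K=np.array(c["intrinsics"]);q=np.array(c["attitude"]).T@(g-np.array(c["xyz"]));u=K[0,2]-K[0,0]*q[0]/q[2];v=K[1,2]+K[1,1]*q[1]/q[2]
    x,y=int(u)-40,int(v)-50
    pics.append(cv2.resize(c["pixels"][y:y+90,x:x+90,::-1],(400,400),interpolation=cv2.INTER_CUBIC))
cv2.imwrite("pics/nest.png",np.hstack(pics))
```

```text
[ 0.47694261 -0.11258459  0.07574177] [1.18453888 0.7768053  5.5697568 ] 8.8
scene green (array([ 0.47777325, -0.1134089 ]), np.float64(0.028289225113996747)) 151
  cu+fingers (array([ 0.47272134, -0.10695055]), np.float64(0.027479243144045706)) 61
side green (array([ 0.47522694, -0.11390889]), np.float64(0.02878238672703558)) 206
  cu+fingers (array([ 0.47857467, -0.1162608 ]), np.float64(0.026872972152591913)) 84
```

View pics/nest.png

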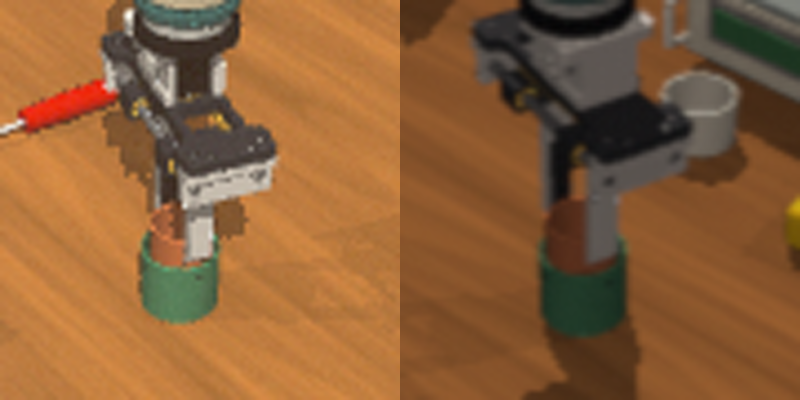

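The pair is nested and moves together (rim line at about y=260 in both crops). I'll carry on to the standoff on the jig's axis.

Call:
{"op": "play_rows", "data": {
  "commands": [
    {"jaw":40,"x":1,"y":6,"z":0.3,"yaw":0},
    {"jaw":40,"x":2,"y":12,"z":0,"yaw":0},
    {"jaw":40,"x":2.2,"y":14,"z":0,"yaw":0},
    {"jaw":40,"x":2.2,"y":14,"z":0,"yaw":0},
    {"jaw":40,"x":2.2,"y":14,"z":0,"yaw":0},
    {"jaw":40,"x":2.2,"y":14,"z":0,"yaw":0},
    {"jaw":40,"x":2.2,"y":14,"z":0,"yaw":0},
    {"jaw":40,"x":2.2,"y":14,"z":0,"yaw":0},
    {"jaw":40,"x":2.2,"y":14,"z":0,"yaw":0},
    {"jaw":40,"x":2.2,"y":14,"z":0,"yaw":0}
  ]
}}

```text
time: 9.9
position: [0.4964, 0.0162, 0.0758]
ee_rot: [[-0.956, 0.294, -0.001], [0.294, 0.956, -0.001], [0.001, -0.001, -1.0]]
ft_force: [-0.6, -4.1, 4.7]
gripper_width: 0.0489
```

Call:
{"op": "play_rows", "data": {
  "commands": [
    {"jaw":40,"x":2.2,"y":14,"z":0,"yaw":0},
    {"jaw":40,"x":2.2,"y":14,"z":0,"yaw":0},
    {"jaw":40,"x":2.2,"y":14,"z":0,"yaw":0},
    {"jaw":40,"x":2.2,"y":14,"z":0,"yaw":0},
    {"jaw":40,"x":2.2,"y":14,"z":0,"yaw":0},
    {"jaw":40,"x":2.2,"y":14,"z":0,"yaw":0},
    {"jaw":40,"x":2.2,"y":14,"z":0,"yaw":0},
    {"jaw":40,"x":1.6,"y":10,"z":0,"yaw":0},
    {"jaw":40,"x":0.8,"y":5,"z":0,"yaw":0},
    {"jaw":40,"x":0,"y":0,"z":0,"yaw":0}
  ]
}}

```text
time: 10.9
position: [0.5143, 0.1306, 0.0758]
ee_rot: [[-0.956, 0.293, -0.0], [0.293, 0.956, 0.001], [0.001, 0.001, -1.0]]
ft_force: [-0.1, -1.7, 4.6]
gripper_width: 0.049
```

Call:
{"op": "play_rows", "data": {
  "commands": [
    {"jaw":40,"x":1,"y":7,"z":0,"yaw":0},
    {"jaw":40,"x":1,"y":7,"z":0,"yaw":0},
    {"jaw":40,"x":0,"y":0,"z":0,"yaw":0},
    {"jaw":40,"x":0,"y":0,"z":0,"yaw":0}
  ]
}}

```text
time: 11.3
position: [0.5164, 0.1443, 0.0758]
ee_rot: [[-0.956, 0.293, -0.0], [0.293, 0.956, 0.001], [0.001, 0.001, -1.0]]
ft_force: [0.2, 0.7, 5.3]
gripper_width: 0.0487
```

```bash
cat >> h.py <<'E'
def pair(nm=None):
    s=read_state();g=np.array(s["position"]);print(g,s["ft_force"].round(1),s["time"],"tilt",s["ee_rot"][:2,2].round(4))
    u=np.array([.2957,.9553]);v=np.array([-.9553,.2957]);o=np.array([.5410,.2200]);pics=[]
    print("tcp jig",(g[:2]-o)@u,(g[:2]-o)@v)
    for n in("scene","side"):
        c=camera(n);P=cloud(c);im=c["pixels"].astype(int)
        d=np.hypot(P[...,0]-g[0],P[...,1]-g[1])
        M=masks(c["pixels"])["green"]|((im[...,1]>1.2*im[...,0])&(im[...,1]>1.1*im[...,2]))
        w=P[(d<.045)&(P[...,2]>.01)&(P[...,2]<.05)&M]
        cc,r=circ(w[:,:2]);print(n,"green",cc.round(4),r.round(4),len(w),"jig",((cc-o)@u).round(4),((cc-o)@v).round(4))
        x,y=((270,215) if n=="scene" else (180,110))
        pics.append(cv2.resize(c["pixels"][y:y+80,x:x+80,::-1],(400,400),interpolation=cv2.INTER_CUBIC))
    if nm: cv2.imwrite(f"pics/{nm}.png",np.hstack(pics))
E
python3 -c "
from h import *
pair()"
```

```text
[0.51639337 0.14433145 0.07575885] [0.2 0.7 5.3] 11.3 tilt [-0.0003  0.0012]
tcp jig -0.07956234436982544 0.001131526168321007
scene green [0.5162 0.1418] 0.0297 168 jig -0.082 0.0005
side green [0.5138 0.1407] 0.0272 152 jig -0.0838 0.0025
```

Call:
{"op": "play_rows", "data": {
  "commands": [
    {"jaw":40,"x":1.6,"y":4,"z":0,"yaw":0},
    {"jaw":40,"x":2.6,"y":7.6,"z":0,"yaw":0},
    {"jaw":40,"x":2.6,"y":8,"z":0,"yaw":0},
    {"jaw":40,"x":2.6,"y":8,"z":0,"yaw":0},
    {"jaw":40,"x":2.6,"y":8,"z":0,"yaw":0},
    {"jaw":40,"x":1.6,"y":5,"z":0,"yaw":0},
    {"jaw":40,"x":1,"y":3,"z":0,"yaw":0},
    {"jaw":40,"x":0,"y":0,"z":0,"yaw":0},
    {"jaw":40,"x":0,"y":0,"z":0,"yaw":0}
  ]
}}

```text
time: 12.3
position: [0.5306, 0.1846, 0.0758]
ee_rot: [[-0.955, 0.295, -0.002], [0.295, 0.955, -0.002], [0.001, -0.003, -1.0]]
ft_force: [-2.4, -3.6, 6.2]
gripper_width: 0.0489
```

```bash
python3 -c "
from h import *
pair()"
```

```text
[0.53060851 0.18455796 0.07579718] [-2.4 -3.6  6.2] 12.3 tilt [-0.0018 -0.0022]
tcp jig -0.03693054633651749 -0.0005532197001050354
scene green [0.5312 0.1821] 0.0291 94 jig -0.0391 -0.0019
side green [0.527  0.1794] 0.0263 152 jig -0.0429 0.0014
```

Call:
{"op": "play_rows", "data": {
  "commands": [
    {"jaw":40,"x":0,"y":0,"z":0,"yaw":0},
    {"jaw":40,"x":0,"y":0,"z":0,"yaw":0},
    {"jaw":40,"x":0,"y":0,"z":0,"yaw":0}
  ]
}}

```text
time: 12.7
position: [0.5306, 0.1846, 0.0758]
ee_rot: [[-0.955, 0.295, -0.002], [0.295, 0.955, -0.002], [0.001, -0.002, -1.0]]
ft_force: [-2.0, -3.6, 7.4]
gripper_width: 0.0487
```

```bash
python3 -c "
from h import *
pair('p1')"
```

```text
[0.53060264 0.18457493 0.0757877 ] [-2.  -3.6  7.4] 12.7 tilt [-0.0018 -0.0021]
tcp jig -0.03691606891806478 -0.000542592589876716
scene green [0.5309 0.1821] 0.0294 96 jig -0.0392 -0.0015
side green [0.528  0.1816] 0.0276 147 jig -0.0406 0.0011
```

View pics/p1.png

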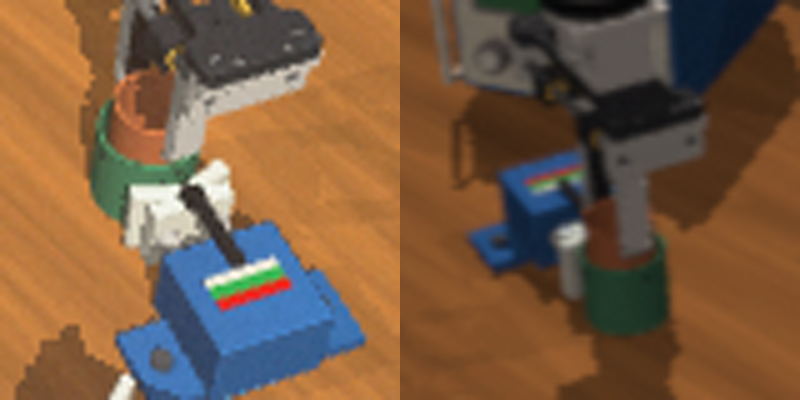

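In the scene crop the pair stands at the jaw, with the pointer end at (240,255), still at the white mark's edge. I'll push on in small steps.

Call:
{"op": "play_rows", "data": {
  "commands": [
    {"jaw":40,"x":0.9,"y":2.9,"z":0,"yaw":0},
    {"jaw":40,"x":0.9,"y":2.9,"z":0,"yaw":0},
    {"jaw":40,"x":0,"y":0,"z":0,"yaw":0},
    {"jaw":40,"x":0,"y":0,"z":0,"yaw":0}
  ]
}}

```text
time: 13.2
position: [0.5324, 0.1901, 0.0758]
ee_rot: [[-0.955, 0.295, -0.002], [0.296, 0.955, -0.002], [0.001, -0.003, -1.0]]
ft_force: [-1.4, -4.2, 7.8]
gripper_width: 0.0484
```

```bash
python3 -c "
from h import *
pair()"
```

```text
[0.53243279 0.1901367  0.07581979] [-1.4 -4.2  7.8] 13.2 tilt [-0.0018 -0.0024]
tcp jig -0.03106173557995024 -0.000646324088920383
scene green [0.533  0.1876] 0.029 67 jig -0.0333 -0.0019
side green [0.5278 0.1841] 0.0247 156 jig -0.0382 0.002
```

Call:
{"op": "play_rows", "data": {
  "commands": [
    {"jaw":40,"x":0,"y":0,"z":0.5,"yaw":0},
    {"jaw":40,"x":0.6,"y":2,"z":0,"yaw":0},
    {"jaw":40,"x":0.6,"y":2,"z":0,"yaw":0},
    {"jaw":40,"x":0.6,"y":2,"z":0,"yaw":0},
    {"jaw":40,"x":0,"y":0,"z":0,"yaw":0},
    {"jaw":40,"x":0,"y":0,"z":0,"yaw":0},
    {"jaw":40,"x":0,"y":0,"z":0,"yaw":0}
  ]
}}

```text
time: 14.0
position: [0.5336, 0.1945, 0.0759]
ee_rot: [[-0.955, 0.296, -0.004], [0.296, 0.955, -0.005], [0.002, -0.005, -1.0]]
ft_force: [-2.8, -8.0, 5.5]
gripper_width: 0.0491
```

```bash
python3 -c "
from h import *
pair()"
```

```text
[0.53356793 0.19453738 0.07590022] [-2.8 -8.   5.5] 14.0 tilt [-0.0036 -0.0046]
tcp jig -0.026522099841816145 -0.0004294368274425591
scene green [0.5336 0.1916] 0.0288 62 jig -0.0293 -0.0014
side green [0.5291 0.1906] 0.027 152 jig -0.0316 0.0027
```

Call:
{"op": "play_rows", "data": {
  "commands": [
    {"jaw":40,"x":0.5,"y":1.7,"z":0,"yaw":0},
    {"jaw":40,"x":0.5,"y":1.7,"z":0,"yaw":0},
    {"jaw":40,"x":0.5,"y":1.7,"z":0,"yaw":0},
    {"jaw":40,"x":0.5,"y":1.7,"z":0,"yaw":0},
    {"jaw":40,"x":0,"y":0,"z":0,"yaw":0},
    {"jaw":40,"x":0,"y":0,"z":0,"yaw":0},
    {"jaw":40,"x":0,"y":0,"z":0,"yaw":0}
  ]
}}

```text
time: 14.8
position: [0.5349, 0.1988, 0.076]
ee_rot: [[-0.955, 0.297, -0.005], [0.297, 0.955, -0.008], [0.003, -0.009, -1.0]]
ft_force: [-3.0, -11.5, 10.3]
gripper_width: 0.0487
```

```bash
python3 -c "
from h import *
pair('p2')"
```

```text
[0.53494557 0.19884122 0.07597353] [ -3.  -11.5  10.3] 14.8 tilt [-0.0054 -0.0076]
tcp jig -0.02200327374104922 -0.0004728522930093473
scene green [0.5342 0.1955] 0.0294 63 jig -0.0254 -0.0007
side green [0.5309 0.194 ] 0.0266 152 jig -0.0279 0.002
```

View pics/p2.png

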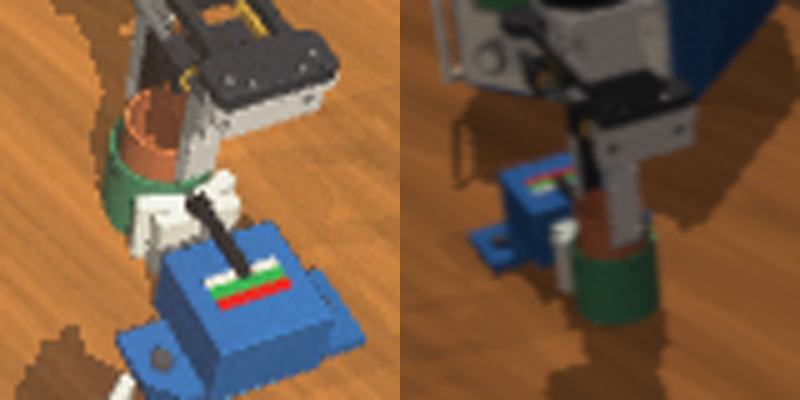

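The scene crop now has the pointer end at about (246,272), near the white/green border. The wrist camera is closer, so I'll read the pointer from there.

```bash
cat >> h.py <<'E'
def wj(nm):
    c,P,s=wcloud();save(c,nm);im=c["pixels"].astype(int)
    u=np.array([.2957,.9553]);v=np.array([-.9553,.2957]);o=np.array([.5410,.2200])
    X=(P[...,:2]-o)@u;Y=(P[...,:2]-o)@v
    top=(P[...,2]>.044)&(P[...,2]<.06)&(X>.035)&(X<.115)&(abs(Y)<.04)
    R,G,B=im[...,0],im[...,1],im[...,2]
    for k,m in dict(red=(R>1.8*B)&(R>1.8*G),grn=(G>1.3*R)&(G>1.3*B),white=(im.min(-1)>.75*im.max(-1))&(im.max(-1)>110),blk=(im.max(-1)<60)).items():
        q=m&top
        if q.sum(): print(k,q.sum(),"X",np.percentile(X[q],[2,50,98]).round(4),"Y",np.percentile(Y[q],[2,98]).round(4),"Z",np.median(P[...,2][q]).round(4))
    ys,xs=np.where(top);print(xs.min(),xs.max(),ys.min(),ys.max(),top.sum())
    return im,top
E
python3 - <<'E'
from h import *
im,t=wj("w3")
ys,xs=np.where(t);a,b,cc,d=max(ys.min()-60,0),ys.max()+40,max(xs.min()-70,0),xs.max()+30
cv2.imwrite("pics/w3c.png",cv2.resize(im[a:b,cc:d,::-1].astype(np.uint8),None,fx=3,fy=3,interpolation=cv2.INTER_CUBIC)[:600,:800])
E
```

```text
red 342 X [0.08   0.0829 0.0857] Y [-0.0204  0.0199] Z 0.0504
grn 405 X [0.0716 0.0754 0.0785] Y [-0.021   0.0205] Z 0.0503
white 451 X [0.0649 0.0685 0.1093] Y [-0.021   0.0223] Z 0.0502
blk 14 X [0.0355 0.0381 0.05  ] Y [0.0037 0.0045] Z 0.0543
339 432 171 262 6497
```

View pics/w3c.png

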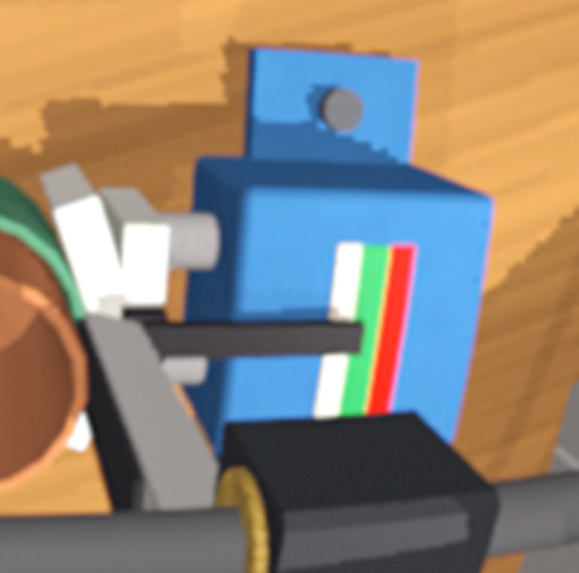

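In the close crop the pointer tip is at (362,338), just inside the green (355–380). It needs about 3 mm more to reach the middle, so I'll press a little further and ease the downward load.

Call:
{"op": "play_rows", "data": {
  "commands": [
    {"jaw":40,"x":0,"y":0,"z":0.5,"yaw":0},
    {"jaw":40,"x":0.4,"y":1.4,"z":0,"yaw":0},
    {"jaw":40,"x":0.4,"y":1.4,"z":0,"yaw":0},
    {"jaw":40,"x":0.4,"y":1.4,"z":0,"yaw":0},
    {"jaw":40,"x":0,"y":0,"z":0,"yaw":0},
    {"jaw":40,"x":0,"y":0,"z":0,"yaw":0},
    {"jaw":40,"x":0,"y":0,"z":0,"yaw":0},
    {"jaw":40,"x":0,"y":0,"z":0,"yaw":0}
  ]
}}

```text
time: 15.75
position: [0.536, 0.2023, 0.076]
ee_rot: [[-0.955, 0.297, -0.006], [0.298, 0.955, -0.009], [0.003, -0.01, -1.0]]
ft_force: [-3.8, -12.2, 6.6]
gripper_width: 0.0485
```

Run:
```python
from h import *
pair()
im,t=wj("w4")
cv2.imwrite("pics/w4c.png",cv2.resize(im[110:300,270:465,::-1].astype(np.uint8),None,fx=3,fy=3,interpolation=cv2.INTER_CUBIC)[:600,:800])
```

```text
[0.53603167 0.20232456 0.07604329] [ -3.8 -12.2   6.6] 15.75 tilt [-0.0059 -0.0086]
tcp jig -0.0183544801115569 -0.00048037972881923415
scene green [0.5357 0.1987] 0.029 65 jig -0.0219 -0.0012
side green [0.5318 0.1988] 0.0276 148 jig -0.023 0.0025
red 372 X [0.0795 0.0827 0.0856] Y [-0.021   0.0198] Z 0.0504
grn 365 X [0.0718 0.0753 0.0788] Y [-0.021  0.021] Z 0.0504
white 458 X [0.0647 0.0687 0.1095] Y [-0.0213  0.0266] Z 0.0502
blk 20 X [0.0357 0.041  0.0532] Y [0.0035 0.0046] Z 0.0542
335 429 171 262 6634
```

View pics/w4c.png

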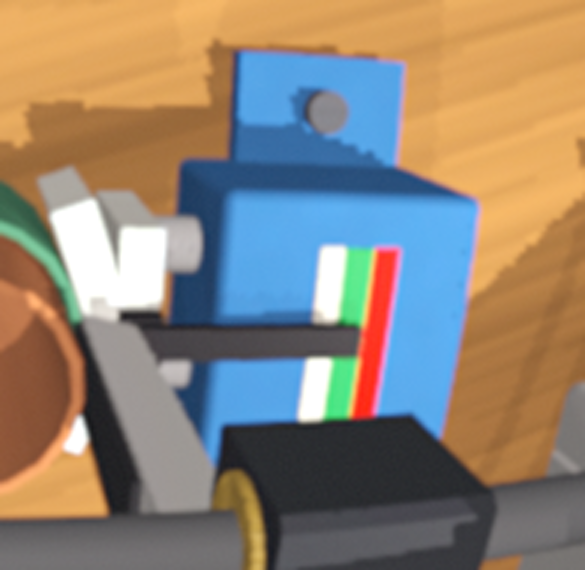

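The pointer tip looks to be at (360,340), in the green (338–362) and close to red, but the raised pointer appears shifted outward. I'll hold for a second, then cast the tip's ray at its true height to settle it.

Call:
{"op": "play_rows", "data": {
  "commands": [
    {"jaw":40,"x":0,"y":0,"z":0,"yaw":0},
    {"jaw":40,"x":0,"y":0,"z":0,"yaw":0},
    {"jaw":40,"x":0,"y":0,"z":0,"yaw":0},
    {"jaw":40,"x":0,"y":0,"z":0,"yaw":0},
    {"jaw":40,"x":0,"y":0,"z":0,"yaw":0},
    {"jaw":40,"x":0,"y":0,"z":0,"yaw":0},
    {"jaw":40,"x":0,"y":0,"z":0,"yaw":0},
    {"jaw":40,"x":0,"y":0,"z":0,"yaw":0},
    {"jaw":40,"x":0,"y":0,"z":0,"yaw":0},
    {"jaw":40,"x":0,"y":0,"z":0,"yaw":0}
  ]
}}

```text
time: 16.9
position: [0.5361, 0.2023, 0.076]
ee_rot: [[-0.955, 0.297, -0.006], [0.297, 0.955, -0.009], [0.003, -0.01, -1.0]]
ft_force: [-3.4, -13.1, 7.4]
gripper_width: 0.0489
```

Run:
```python
from h import *
pair()
c,P,s=wcloud();K=np.array(c["intrinsics"]);H=np.array(c["hand_eye"]);R=np.array(s["ee_rot"])
im=c["pixels"].astype(int)
u=np.array([.2957,.9553]);o=np.array([.5410,.2200]);v=np.array([-.9553,.2957])
def ray(px,z):
    x=(px[0]-K[0,2])/K[0,0];y=(px[1]-K[1,2])/K[1,1];t=np.hypot(x,y);k=np.sin(t)/t
    d=R@(H[:3,:3]@np.array([x*k,-y*k,-np.cos(t)]));p=R@H[:3,3]+s["position"]
    q=p+d*(z-p[2])/d[2];q=q[:2]-o;return (q@u).round(4),(q@v).round(4)
row=223
print(im[row,370:405].tolist())
d=[i for i in range(340,420) if im[row,i].max()<90];print("dark",d[0] if d else 0,d[-1] if d else 0)
e=d[-1]+.5
print("tip z.056",ray((e,row),.056),"z.052",ray((e,row),.052))
Rr,G,B=im[...,0],im[...,1],im[...,2];X=(P[...,:2]-o)@u;Y=(P[...,:2]-o)@v
g=(G>1.3*Rr)&(G>1.3*B)&(abs(P[...,2]-.05)<.005)
for r in(200,205,210,235,240):
    i=np.where(g[r,340:420])[0]+340
    if len(i): print(r,ray((i[0]-.5,r),.0503),ray((i[-1]+.5,r),.0503))
```

```text
[0.53605181 0.20233694 0.07602608] [ -3.4 -13.1   7.4] 16.9 tilt [-0.0058 -0.0086]
tcp jig -0.01833670218715579 -0.0004959592469880561
scene green [0.537  0.1993] 0.028 63 jig -0.021 -0.0023
side green [0.531 0.197] 0.0261 143 jig -0.0249 0.0028
[[84, 80, 81], [82, 78, 81], [83, 79, 82], [84, 80, 83], [86, 81, 83], [84, 79, 82], [86, 81, 84], [86, 81, 84], [86, 82, 84], [86, 81, 84], [87, 82, 84], [87, 82, 84], [88, 82, 86], [87, 83, 86], [88, 84, 86], [89, 84, 86], [90, 85, 88], [87, 84, 87], [88, 86, 87], [136, 106, 92], [218, 119, 87], [255, 93, 62], [255, 61, 40], [255, 50, 32], [255, 53, 38], [255, 54, 33], [255, 53, 33], [255, 65, 81], [255, 119, 178], [204, 164, 231], [112, 176, 243], [85, 176, 242], [90, 175, 242], [93, 176, 242], [92, 174, 241]]
dark 340 388
tip z.056 (np.float64(0.0751), np.float64(0.0007)) z.052 (np.float64(0.077), np.float64(-0.0009))
200 (np.float64(0.0722), np.float64(0.0161)) (np.float64(0.0787), np.float64(0.016))
205 (np.float64(0.0719), np.float64(0.0124)) (np.float64(0.0784), np.float64(0.0123))
210 (np.float64(0.0724), np.float64(0.0086)) (np.float64(0.0789), np.float64(0.0085))
235 (np.float64(0.0718), np.float64(-0.0108)) (np.float64(0.0785), np.float64(-0.0111))
240 (np.float64(0.0716), np.float64(-0.0148)) (np.float64(0.0783), np.float64(-0.0151))
```

The tip lies at 75–77 mm along the jig's axis, and the green mark spans 71.7–78.7 mm, so the jaw is in by about 10 mm and steady. I'm handing it in.

```bash
python3 -c "
from bench import *
print(close_job())"
```

```text
the job is handed in; nothing more can be done
None
```

The copper can is nested in the green steel can, and the arm is still holding the pair pressed into the jig's V jaw. The job is handed in; it reported no verdict.

I gripped the copper can near its rim and lowered it in slowly until it touched the steel floor at 3.4 N. The pair then slid along the bench to the V and was pressed in small steps.

**Last checks:**
- **Pointer:** its tip stood at 75–77 mm along the jig's axis. The green mark runs from 71.7 to 78.7 mm, so the jaw is in by about 10 mm. In the raw wrist picture the tip looks close to red, because the raised pointer appears shifted outward; I corrected for that.
- **Steadiness:** the arm stayed put within 0.1 mm over the last second of holding.
- **Force:** the wrist read about 13.5 N along the press direction. I put that down to roughly 9–10 N of spring plus bench friction, which was about 4 N while sliding. There was also about 7 N pressing down.
- **Centring:** the two fixed cameras put the steel can 2 to 3 mm off the V's centre line, in opposite directions. They also differed by about 4 mm along the press axis, probably because the hand partly hid the can. Both sideways readings are within the 8 mm limit.
- **Copper can's seating:** its final tilt and height were not measured directly. I inferred them from the contact force, the pictures and the tool, which was tilted about 0.01 rad.
- **Bystanders:** I did not measure them again at the end; the path kept clear of them.

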